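Put the sanding block and wrench away and close up the tool chest

TASK

Pull the tool chest's drawer out to its stop, lay the sanding block flat in it beside the tin, cork side down, and push the drawer fully home. Then lay the adjustable wrench flat in the open top compartment beside the oilstone and swing the lid fully shut. Leave the oilstone, and everything else on the bench, where it is.

Things in the scene. Friction and masses are not known exactly. Their poses are not given: they have to be found in the camera images.
- chest: Grey steel tool chest, 160 (x, front to back) x 200 (y) x 94 mm high, fixed. Origin: centre of its underside; its front, with the drawer, faces its -x. Its top is an open compartment: floor z = 64, rim z = 94 mm, inside x -76 to 76, y -96 to 96 mm; the oilstone lies in its rear half. The lid stands open on the +y side.
- drawer (a joint): The chest's drawer, m: 0 = home, 0.105 = out at its stop along the chest's -x; it stays where left. Inside when home, in the chest's frame: x -76 to 38, y -90 to 90 mm, floor z = 10, rim z = 44 mm (subtract the joint value from x when out); headroom up to z = 58 mm. Front plate x -92 to -80, z 4 to 59 mm. At its stop some 100 mm of the inside lies clear of the chest.
- drawer_handle (a point): Middle of the drawer's bar handle: a horizontal round steel bar 11 mm thick and 90 mm long along the chest's y, 35 mm in front of the drawer front, 51 mm above the bench. The point moves with the drawer.
- lid (a joint): The chest's flat lid, rad: 0 = shut, 2.1 = wide open, leaning outwards over the chest's +y side. The hinge is stiff: the lid stays where it is left, and turns at about 0.4 N m plus its 0.3 kg.
- lid_hinge (a point): On the lid's hinge line, mid-length, on the chest's +y rim at x = 0, y = 100, z = 94.5 mm in the chest's frame. The hinge line runs along the chest's x.
- lid_edge (a point): Middle of the lid's free edge, on its outer (upper when shut) face, 200 mm from the hinge line. The lid is 160 mm (along the hinge) x 200 x 6 mm, with a steel thumb tab 50 mm wide standing 9 mm out from this edge.
- block: Sanding block: cork base 100 (x) x 52 (y) x 16 mm, with a pale wooden grip 86 x 34 x 20 mm on top of it; 36 mm high in all, about 0.12 kg. Origin at the centre of its underside, z up, long axis x.
- wrench: Plain steel adjustable wrench lying flat, 160 mm long along its x, 16 mm thick: shaft 20 mm wide and 14 mm thick from x = -80 to 35 mm, jaw head 40 mm wide from x = 29 to 80 mm; about 0.25 kg. Origin on its underside at mid-length; its centre of mass lies near x = 12 mm.
- stone: Oilstone: grey slab 44 (x) x 130 (y) x 20 mm, lying loose in the rear half of the top compartment. Origin at the centre of its underside. Stays there.
- tin: Small round steel tin, 44 mm across and 30 mm high, standing in the +y end of the drawer; it travels with the drawer. Origin at the centre of its underside.
- brush: Paint brush with a wooden handle, 170 mm long along its x, 42 mm wide, 20 mm high, lying on the bench. Origin on its underside at mid-length. Leave alone.
- spraycan: Spray can standing beside the drawer's path, 52 mm across, 150 mm high. Origin at the centre of its underside. Leave alone.
- carton: Cardboard carton 95 (x) x 60 (y) x 45 mm. Origin at the centre of its underside. Leave alone.
- glue: White glue bottle, 56 mm across, 170 mm high, behind the lid's side. Origin at the centre of its underside. Leave alone.
- disc: Black rubber sanding disc lying flat, 140 mm across, 24 mm thick. Origin at the centre of its underside. Leave alone.
Not all that is in view belongs to the job. What is shaped like the wrench but pink is not meant. Leave any turquoise look-alike of the block alone.

How it is judged:
By the outcome, as a careful person would: the job done as asked, in the order asked, and still so for the second after the job is handed in, with the robot touching nothing.
It also fails if it takes over 72 s, if anything falls off the work surface, if the arm or the gripper's body presses on something with over 40 N, if the wrist force passes 120 N, or if a joint passes its speed limit or range.

ROBOT

A 6-joint arm with a two-finger parallel gripper is mounted at the origin on the work surface. World frame = base frame: x ahead of the robot, y to its left, z up, the work surface at z = 0. Lengths are in m, angles in rad, forces in N, time in s.
With the tool pointing down it reaches from about 0.375 to 0.9 m from the base axis. Payload 3.1 kg.
Tool frame: the origin (TCP) lies at the very end of the fingers, on their centre line; the grasp point (between the pads) lies 19 mm behind it (grip_depth is the distance from the TCP to the grasp point, in m); z points along the fingers, y is the line along which they close (so a half turn about z gives the same grasp; the last joint's range is limited). The gripper opens to 85 mm and grips with 20 to 120 N. Pads are 22 mm wide; open, the fingers measure 114 mm over their backs; the gripper's body (76 mm by 85 mm) begins 54 mm behind the grasp point. The pads swing forward as they close: fully open they stand 13 mm farther back than shut.
Start: joints at [-1.407, 0.527, 1.433, -0, 1.181, -0.178], TCP at [0.21, -0.589, 0.231] pointing down, gripper open.
Joint ranges: [-3.08, 3.08], [-0.75, 2.2], [0.22, 2.44], [-1.43, 4.57], [0, 2.65], [-2.85, 2.85]. Speed limits (rad/s): [2.79, 2.79, 3.14, 3.14, 3.14, 3.14].

INTERFACE

Orientations are given as a unit quaternion [x, y, z, w].
In Python, from station import * gives the robot as it stands.
- The arm moves only by the tool apply_moves, never from a script. Its argument "plan" is a list of rows, each a list of 7 numbers: the shift along the tool's x, y, z in m, then the turn, a rotation vector about the tool's x, y, z in rad, then the gripper command: -1 is fully open, 1 is shut, values between are in proportion. In form: [[dx, dy, dz, wx, wy, wz, jaw], ...]. A call has 1 to 8 rows; each row shifts and turns the commanded pose from where the row before left it, along the tool's axes as they then stand; what a row does not reach is not made up. A row lasts 1/8 s, in which the tool goes at most 62.5 mm and 10.7 degrees, less where a joint would pass 70% of its speed; a pose out of reach is approached as far as the arm can. A call is refused whole if a number of a shift passes 0.0625 or a number of a turn 0.188, either way. A call with a gripper value outside its range is refused whole. The fingers move at their own pace and stop on an object; "force" is the grip in N (left out, the last holds). Time passes only in rows, so rows that do not move let the fingers close. It gives the time, the measured TCP pose, the force, the opening and the grip force at its end, in the units of the state.
- sense(): the state, without advancing time (a new reading comes with each control period).
- snapshot(name): name is "side" or "top"; returns the picture (400x640x3 uint8, red, green, blue); there is no depth.
- calibration(name): a dict with "camera_matrix" (3x3 intrinsics, pixels), "R" (3x3) and "t" (3): a world point X has camera coordinates R X + t. Camera axes: x right, y down, z forward; pixel columns grow to the right and rows downward; lengths in m; the calibration is good to about 2 mm. A picture is of the moment at which its call begins. calibration takes no time and is no camera call.
- sign_off(): hands the job in; it is judged then, once.
The state is a dict: "t": time; "q": joint angles; "qd": joint speeds; "tau": joint torques, N m; "tcp_pos": TCP position; "tool_rot": TCP orientation; "force": force on the tool from outside, world axes, zero at the start; "ft_torque": the same for the moment, N m; "finger_gap": opening from 0.0 (shut) to 1.0 (fully open); "gripper_force": force on a finger pad.
Only numpy, scipy, OpenCV 4.12 (cv2) and the standard library are available. Lean on these libraries where they do the work, as an engineer would, in place of code of your own. Each camera call takes 0.05 s, during which the arm holds its last target. There are 200 camera calls.

## Working session

There is one attempt and no reset: what is moved stays moved. The work goes in short steps, Python scripts to look and compute and a tool call to move; the robot and the scene stay as the last step left them, time stands still between calls to the robot, and variables do not carry over. Pictures are saved under pics/ and viewed, at most 10 in all, crops included, and the job is handed in when it is done.

Besides the shell and the picture viewer there is one more tool, called after "Emit:" as name(argument=value, ...), one argument or row to a line, values as JSON. apply_moves: Moves the arm, as the interface text tells. Its arguments: {"type":"object","properties":{"plan":{"type":"array"},"force":{"type":"number"}},"required":["plan"]}

```bash
ls; mkdir -p pics; python3 - <<'E'
from station import *
import cv2
for n in ("top","side"):
    cv2.imwrite(f"pics/{n}0.png",snapshot(n)[:,:,::-1])
    c=calibration(n);print(n,c)
print(sense())
E
```

```text
pics
top {'camera_matrix': array([[462.45448937,   0.        , 323.71843486],
       [  0.        , 462.45448937, 199.326779  ],
       [  0.        ,   0.        ,   1.        ]]), 'R': array([[-0.0066336 , -0.99995462, -0.00683713],
       [-0.98582344,  0.00768588, -0.16760988],
       [ 0.16765483,  0.00562835, -0.98582969]]), 't': array([0.01099823, 0.51958613, 1.43308797])}
side {'camera_matrix': array([[422.22132966,   0.        , 311.46524622],
       [  0.        , 422.22132966, 205.05171516],
       [  0.        ,   0.        ,   1.        ]]), 'R': array([[ 0.99887562, -0.04463188,  0.0159843 ],
       [-0.01649877, -0.64336018, -0.76538583],
       [ 0.04444427,  0.76426152, -0.64337317]]), 't': array([-0.48850733,  0.0874125 ,  1.17720364])}
{'t': 0.1, 'q': array([-1.40647152e+00,  5.28382371e-01,  1.43377156e+00, -1.14363617e-05,
        1.18139336e+00, -1.78510596e-01]), 'qd': array([-0.00015922, -0.00138885, -0.00192595, -0.0007516 , -0.00190676,
        0.00072178]), 'tau': array([-4.58398317e-04, -4.43305600e+01, -1.78586179e+01, -1.54499498e-04,
        3.88858927e-03,  2.24438857e-06]), 'tcp_pos': array([ 0.21001136, -0.58797993,  0.23042667]), 'tool_rot': array([ 9.85343085e-01,  1.70581506e-01,  1.64409924e-06, -9.77328170e-04]), 'force': array([ 0.01766169, -0.07100942, -0.76053312]), 'ft_torque': array([-0.00428703,  0.00152241, -0.00251577]), 'gripper_force': 0.0, 'finger_gap': 0.9967438974365038}
```

View pics/top0.png

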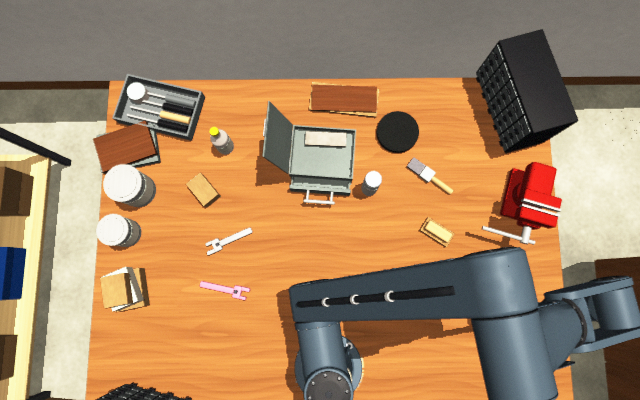

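View pics/side0.png

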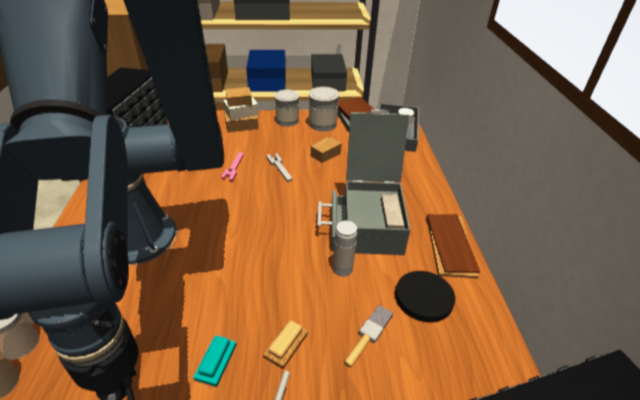

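Top: pale block (437,231), plain wrench (230,241), pink wrench (225,290), chest about (322,155), handle (320,200), can (372,182), carton (203,190), brush (430,175). Side: pale block (286,343), turquoise look-alike (215,360), plain wrench (279,166), pink one (232,166). The ones meant are the cork/pale block and the plain steel wrench, by colour. I'll confirm them in enlarged crops and read the corners there.

```bash
python3 - <<'E'
import cv2
t=cv2.imread("pics/top0.png");s=cv2.imread("pics/side0.png")
cv2.imwrite("pics/tc.png",cv2.resize(t[95:265,195:460],None,fx=3,fy=3,interpolation=cv2.INTER_CUBIC))
import numpy as np
a=cv2.resize(s[105:280,215:415],None,fx=3,fy=3,interpolation=cv2.INTER_CUBIC)
b=cv2.resize(s[310:375,255:315],None,fx=3,fy=3,interpolation=cv2.INTER_CUBIC)
o=np.zeros((525,790,3),np.uint8);o[:,:600]=a;o[:195,605:785]=b
cv2.imwrite("pics/sc.png",o)
E
```

```text
(no output)
```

View pics/tc.png

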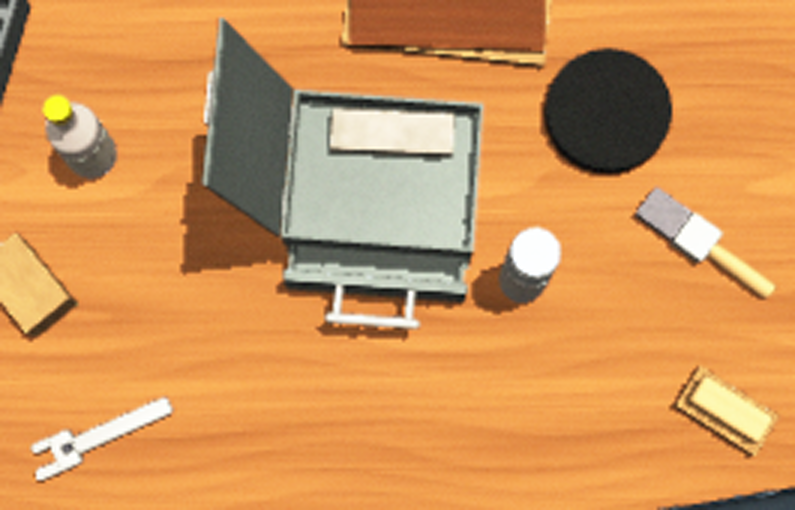

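View pics/sc.png

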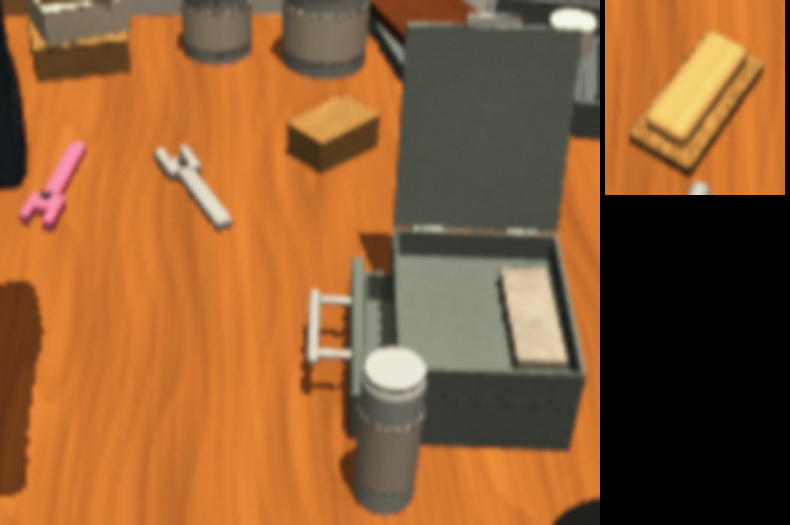

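The crops confirm the pale-wood-on-cork block and the plain steel wrench. The drawer stands slightly open and the tin is still hidden. Next I fit the poses from corner pixels in both views.

```bash
cat >h.py <<'E'
from station import *
import numpy as np, cv2
from scipy.optimize import least_squares
from scipy.spatial.transform import Rotation as Ro
C={n:calibration(n) for n in("top","side")}
def proj(n,X):
    c=C[n];p=(np.atleast_2d(X)@np.array(c["R"]).T+c["t"])@np.array(c["camera_matrix"]).T
    return p[:,:2]/p[:,2:]
def tc(u,v):return "top",195+(u+.5)/3-.5,95+(v+.5)/3-.5
def sc(u,v):return "side",215+(u+.5)/3-.5,105+(v+.5)/3-.5
def sb(u,v):return "side",255+(u-605+.5)/3-.5,310+(v+.5)/3-.5
def world(p,m):
    x,y,z,a=p;m=np.atleast_2d(m)/1000
    return np.c_[x+m[:,0]*np.cos(a)-m[:,1]*np.sin(a),y+m[:,0]*np.sin(a)+m[:,1]*np.cos(a),z+m[:,2]]
def fit(obs,x0,fixz=None):
    def f(p):
        if fixz is not None:p=[p[0],p[1],fixz,p[3]]
        return np.concatenate([proj(o[0],world(p,m))[0]-o[1:] for m,o in obs])
    s=least_squares(f,x0,loss="soft_l1");return s.x,f(s.x).reshape(-1,2)
E
python3 - <<'E'
from h import *
np.set_printoptions(precision=4,suppress=True)
def go(name,obs,x0):
    p,r=fit(obs,x0);print(name,p,np.degrees(p[3]),"\n",r.round(1).tolist());return p
ch=go("chest",[((80,100,94),tc(294,90)),((80,-100,94),tc(482,102)),((-80,-100,94),tc(472,255)),((-80,100,94),tc(283,238)),
 ((-80,100,94),sc(395,232)),((80,100,94),sc(556,233)),((80,-100,94),sc(583,375)),((80,-100,0),sc(568,447))],[.65,0,0,-.08])
hd=go("handle",[((0,45,0),tc(328,319)),((0,-45,0),tc(418,325)),((0,45,0),sc(315,292)),((0,-45,0),sc(313,358))],[.5,0,.05,-.08])
wr=go("wrench",[((-80,0,14),tc(168,405)),((80,20,16),tc(38,479)),((80,-20,16),tc(33,447)),((-80,0,14),sc(225,222)),((80,20,16),sc(158,152)),((80,-20,16),sc(183,148))],[.4,.3,0,2])
q=[(43,17,36),(43,-17,36),(-43,-17,36),(-43,17,36)]
bl=go("block",[(a,tc(*b)) for a,b in zip(q,[(692,402),(708,372),(777,408),(757,443)])]+[(a,sb(*b)) for a,b in zip(q,[(715,30),(747,52),(685,140),(648,118)])],[.42,-.3,0,1])
st=go("stone",[((22,65,20),tc(332,108)),((22,-65,20),tc(454,113)),((-22,-65,20),tc(452,157)),((-22,65,20),tc(330,150)),((-22,65,20),sc(502,267)),((22,65,20),sc(545,265)),((22,-65,20),sc(567,362)),((-22,-65,20),sc(517,363))],[.7,0,.06,-.08])
R=np.array([[np.cos(ch[3]),np.sin(ch[3])],[-np.sin(ch[3]),np.cos(ch[3])]])
for n,p in(("handle",hd),("stone",st)):print(n,"in chest",R@(p[:2]-ch[:2]),p[2]-ch[2])
# ray/plane for can top, glue top, lid edge
for n,z,o in(("can",.15,tc(535,252)),("glue",.17,tc(57,108))):
    f=lambda xy:proj(o[0],[xy[0],xy[1],z])[0]-o[1:]
    w=least_squares(f,[.6,0]).x;print(n,w,R@(w-ch[:2]))
def tri(a,b):
    s=least_squares(lambda X:np.concatenate([proj(o[0],X)[0]-o[1:] for o in(a,b)]),[.6,.2,.2]);return s.x
for a,b in((tc(221,19),sc(580,30)),(tc(205,186),sc(407,23))):
    X=tri(a,b);print("lid edge",X,R@(X[:2]-ch[:2]))
E
```

```text
chest [ 0.6626  0.0112  0.0024 -0.084 ] -4.811427998766424 
 [[-0.1, 0.2], [0.3, 0.7], [0.2, -0.8], [-1.0, 0.1], [-1.1, -1.5], [0.2, 0.1], [0.8, 0.0], [0.0, 1.5]]
handle [ 0.5103  0.0221  0.0565 -0.0765] -4.380820646293096 
 [[0.8, -0.3], [-0.8, -0.4], [-0.4, 0.5], [-0.3, -0.4]]
wrench [ 0.3972  0.3153 -0.0036  1.9757] 113.20125828965594 
 [[0.8, -0.3], [0.1, 0.6], [-2.7, -0.2], [0.0, 0.8], [-1.2, 0.2], [1.1, -1.0]]
block [ 0.4188 -0.3574  0.0012  0.9832] 56.334235604829864 
 [[-0.7, -1.4], [-0.5, -0.3], [-0.1, 2.5], [1.0, -0.2], [-0.7, -0.3], [1.7, -0.7], [0.2, 0.9], [-1.1, 0.3]]
stone [ 0.7083  0.0006  0.065  -0.0573] -3.281117311275852 
 [[-0.0, 0.3], [0.1, 0.5], [0.2, -0.8], [-0.2, -0.4], [-0.7, 0.2], [0.4, 1.2], [0.1, -0.2], [-0.1, -0.9]]
handle in chest [-0.1527 -0.0019] 0.05414745150635914
stone in chest [ 0.0464 -0.0067] 0.06263867851014941
can [ 0.5629 -0.1407] [-0.0866 -0.1597]
glue [0.7096 0.3351] [0.0196 0.3267]
lid edge [0.7545 0.1571 0.2867] [0.0793 0.1532]
lid edge [0.5971 0.1692 0.2882] [-0.0785  0.152 ]
```

Emit:
apply_moves(
  plan=[
    [0, 0, 0, 0, 0, -0.1635, 0.34],
    [0, 0, 0, 0, 0, -0.1635, 0.34],
    [0, 0, 0, 0, 0, -0.1635, 0.34],
    [0, 0, 0, 0, 0, -0.1635, 0.34],
    [0, 0, 0, 0, 0, -0.1635, 0.34],
    [0, 0, 0, 0, 0, -0.1635, 0.34],
    [0, 0, 0, 0, 0, -0.1635, 0.34],
  ],
  force=60,
)

```text
t: 0.98
tcp_pos: [0.21, -0.5882, 0.2307]
tool_rot: [0.734, 0.679, 0.0, -0.001]
force: [-0.6, -0.1, -0.8]
finger_gap: 0.325
gripper_force: 0.0
```

```bash
cat >>h.py <<'E'
CH=np.array([.6626,.0112]);CY=-.084
def chest(x,y):
    return CH+np.array([[np.cos(CY),-np.sin(CY)],[np.sin(CY),np.cos(CY)]])@np.array([x,y])
def to(*target,psi=None):
    "tool-frame shift to each target in turn, and turn for psi (deg) at the end"
    s=sense();R=Ro.from_quat(s["tool_rot"]);p=s["tcp_pos"]
    print("at",p.round(4),"gap",round(s["finger_gap"]*85,1),"F",s["force"].round(1),"g",round(s["gripper_force"],1),"t",round(s["t"],2))
    X=R.as_matrix();print("psi",np.degrees(np.arctan2(X[1,0],X[0,0])).round(2),"zaxis",X[:,2].round(3))
    for t in target:
        d=R.inv().apply(np.array(t)-p);print("shift",d.round(4));p=np.array(t)
    if psi is not None:
        a=np.radians(psi);T=Ro.from_matrix(np.array([[np.cos(a),np.sin(a),0],[np.sin(a),-np.cos(a),0],[0,0,-1]]).T.T)
        print("turn",(R.inv()*T).as_rotvec().round(4))
E
python3 -c "
from h import *
to((.5103,.022,.231),(.5103,.022,.032),psi=85.2)"
```

```text
at [ 0.21   -0.5882  0.2307] gap 27.7 F [-0.6 -0.1 -0.8] g 0.0 t 0.97
psi 85.53 zaxis [-0.     0.001 -1.   ]
shift [6.317e-01 2.518e-01 5.000e-04]
shift [-3.00e-04  1.00e-04  1.99e-01]
turn [-0.0003 -0.0013  0.0057]
```

Emit:
apply_moves(
  plan=[
    [0.045, 0.018, 0, 0, 0, 0, 0.34],
    [0.045, 0.018, 0, 0, 0, 0, 0.34],
    [0.045, 0.018, 0, 0, 0, 0, 0.34],
    [0.045, 0.018, 0, 0, 0, 0, 0.34],
    [0.045, 0.018, 0, 0, 0, 0, 0.34],
    [0.045, 0.018, 0, 0, 0, 0, 0.34],
    [0.045, 0.018, 0, 0, 0, 0, 0.34],
  ],
)

```text
t: 1.85
tcp_pos: [0.3623, -0.2836, 0.2311]
tool_rot: [0.736, 0.677, 0.0, -0.0]
force: [0.3, 0.6, 0.1]
finger_gap: 0.329
gripper_force: 0.0
```

Emit:
apply_moves(
  plan=[
    [0.045, 0.018, 0, 0, 0, 0, 0.34],
    [0.045, 0.018, 0, 0, 0, 0, 0.34],
    [0.045, 0.018, 0, 0, 0, 0, 0.34],
    [0.045, 0.018, 0, 0, 0, 0, 0.34],
    [0.045, 0.018, 0, 0, 0, 0, 0.34],
    [0.045, 0.018, 0, 0, 0, 0, 0.34],
    [0.045, 0.018, 0, 0, 0, 0, 0.34],
    [0, 0, 0, 0, 0, 0, 0.34],
  ],
)

```text
t: 2.85
tcp_pos: [0.5145, 0.0209, 0.231]
tool_rot: [0.734, 0.679, 0.0, -0.0]
force: [-0.8, -0.8, -0.7]
finger_gap: 0.33
gripper_force: 0.0
```

```bash
python3 -c "
from h import *
to((.5103,.022,.1),(.5103,.022,.032),psi=85.2)
a=snapshot('top');b=snapshot('side')
o=np.zeros((480,800,3),np.uint8)
o[:,:400]=cv2.resize(a[120:240,270:370],None,fx=4,fy=4,interpolation=2);o[:,400:]=cv2.resize(b[150:270,290:390],None,fx=4,fy=4,interpolation=2)
cv2.imwrite('pics/p5.png',o[:,:,::-1])"
```

```text
at [0.5145 0.0209 0.231 ] gap 28.0 F [-0.8 -0.8 -0.7] g 0.0 t 2.85
psi 85.5 zaxis [ 0.  0. -1.]
shift [ 0.0007 -0.0043  0.131 ]
shift [-0.    -0.     0.068]
turn [ 0.0001 -0.0005  0.0052]
```

Emit:
apply_moves(
  plan=[
    [0, -0.004, 0.045, 0, 0, 0.005, 0.34],
    [0, 0, 0.045, 0, 0, 0, 0.34],
    [0, 0, 0.045, 0, 0, 0, 0.34],
    [0, 0, 0.034, 0, 0, 0, 0.34],
    [0, 0, 0.03, 0, 0, 0, 0.34],
    [0, 0, 0, 0, 0, 0, 0.34],
  ],
)

```text
t: 3.7
tcp_pos: [0.5076, 0.0174, 0.0306]
tool_rot: [0.738, 0.674, -0.002, -0.002]
force: [0.1, 0.4, -0.2]
finger_gap: 0.326
gripper_force: 0.0
```

Emit:
apply_moves(
  plan=[
    [0, 0, 0, 0, 0, 0, 1],
    [0, 0, 0, 0, 0, 0, 1],
    [0, 0, 0, 0, 0, 0, 1],
    [0, 0, 0, 0, 0, 0, 1],
  ],
  force=60,
)

```text
t: 4.2
tcp_pos: [0.5101, 0.0177, 0.0332]
tool_rot: [0.737, 0.675, 0.0, 0.001]
force: [-1.2, -5.2, -0.8]
finger_gap: 0.103
gripper_force: 58.6
```

```bash
python3 -c "
from h import *
to()"
```

```text
at [0.5101 0.0177 0.0332] gap 8.8 F [-1.2 -5.2 -0.8] g 58.6 t 4.2
psi 84.97 zaxis [ 0.001 -0.001 -1.   ]
```

Emit:
apply_moves(
  plan=[
    [0, -0.01, 0, 0, 0, 0, 1],
    [0, -0.012, 0, 0, 0, 0, 1],
    [0, -0.012, 0, 0, 0, 0, 1],
    [0, -0.012, 0, 0, 0, 0, 1],
    [0, -0.012, 0, 0, 0, 0, 1],
    [0, -0.01, 0, 0, 0, 0, 1],
  ],
)

```text
t: 4.95
tcp_pos: [0.444, 0.0232, 0.0332]
tool_rot: [0.737, 0.675, 0.001, 0.003]
force: [1.5, -9.1, -3.1]
finger_gap: 0.102
gripper_force: 59.0
```

Emit:
apply_moves(
  plan=[
    [0, -0.006, 0, 0, 0, 0, 1],
    [0, -0.004, 0, 0, 0, 0, 1],
    [0, -0.003, 0, 0, 0, 0, 1],
    [0, 0, 0, 0, 0, 0, 1],
  ],
)

```text
t: 5.45
tcp_pos: [0.432, 0.0242, 0.0332]
tool_rot: [0.737, 0.675, 0.002, 0.003]
force: [1.4, -10.2, -2.5]
finger_gap: 0.104
gripper_force: 59.1
```

Emit:
apply_moves(
  plan=[
    [-0.001, -0.003, 0, 0, 0, 0, 1],
    [0, -0.003, 0, 0, 0, 0, 1],
    [0, -0.002, 0, 0, 0, 0, 1],
    [0, -0.002, 0, 0, 0, 0, 1],
    [0, 0, 0, 0, 0, 0, 1],
  ],
)

```text
t: 6.08
tcp_pos: [0.4322, 0.024, 0.0333]
tool_rot: [0.738, 0.674, 0.009, 0.011]
force: [16.4, 5.4, -13.2]
finger_gap: 0.1
gripper_force: 58.3
```

Emit:
apply_moves(
  plan=[
    [0, 0.007, 0, 0, 0, 0, 1],
    [0, 0, 0, 0, 0, 0, 0.4],
    [0, 0, 0, 0, 0, 0, 0.4],
    [0, 0, 0, 0, 0, 0, 0.4],
    [0, 0, -0.04, 0, 0, 0, 0.4],
    [0, 0, -0.05, 0, 0, 0, 0.4],
    [0, 0, -0.05, 0, 0, 0, 0.4],
    [0, 0, -0.05, 0, 0, 0, 0.4],
  ],
)

```text
t: 7.08
tcp_pos: [0.4247, 0.0252, 0.2237]
tool_rot: [0.738, 0.675, -0.0, -0.001]
force: [0.4, 1.1, -0.7]
finger_gap: 0.3
gripper_force: 0.0
```

```bash
python3 -c "
from h import *
to((.4188,-.3574,.23),psi=56.3)"
```

```text
at [0.4247 0.0252 0.2237] gap 25.5 F [ 0.4  1.1 -0.7] g 0.0 t 7.08
psi 84.92 zaxis [-0.001  0.    -1.   ]
shift [-0.3816  0.028  -0.0064]
turn [-0.0015  0.      0.4995]
```

Emit:
apply_moves(
  plan=[
    [-0.048, 0.0035, 0, 0, 0, 0, -0.3],
    [-0.048, 0.0035, 0, 0, 0, 0, -0.3],
    [-0.048, 0.0035, 0, 0, 0, 0, -0.3],
    [-0.048, 0.0035, 0, 0, 0, 0, -0.3],
    [-0.048, 0.0035, 0, 0, 0, 0, -0.3],
    [-0.048, 0.0035, 0, 0, 0, 0, -0.3],
    [-0.048, 0.0035, 0, 0, 0, 0, -0.3],
    [-0.046, 0.0035, 0, 0, 0, 0, -0.3],
  ],
)

```text
t: 8.07
tcp_pos: [0.4192, -0.3588, 0.2218]
tool_rot: [0.738, 0.675, 0.0, -0.001]
force: [1.1, -0.9, 0.6]
finger_gap: 0.653
gripper_force: 0.0
```

Emit:
apply_moves(
  plan=[
    [0, 0, 0.03, 0, 0, 0.166, -0.3],
    [0, 0, 0.03, 0, 0, 0.166, -0.3],
    [0, 0, 0.04, 0, 0, 0.166, -0.3],
    [0, 0, 0, 0, 0, 0, -0.3],
  ],
)

```text
t: 8.57
tcp_pos: [0.4179, -0.3553, 0.1195]
tool_rot: [0.881, 0.473, -0.001, -0.004]
force: [-0.3, -0.0, -0.1]
finger_gap: 0.649
gripper_force: 0.0
```

```bash
python3 -c "
from h import *
to((.4188,-.3574,.06),(.4188,-.3574,.019),psi=56.3)
a=snapshot('top');b=snapshot('side')
o=np.zeros((480,800,3),np.uint8)
o[:,:400]=cv2.resize(a[140:260,270:370],None,fx=4,fy=4,interpolation=2);o[:,400:]=cv2.resize(b[280:400,230:330],None,fx=4,fy=4,interpolation=2)
cv2.imwrite('pics/p6.png',o[:,:,::-1])"
```

```text
at [ 0.4179 -0.3553  0.1195] gap 55.2 F [-0.3 -0.  -0.1] g 0.0 t 8.57
psi 56.48 zaxis [-0.005  0.007 -1.   ]
shift [-0.0014  0.0024  0.0595]
shift [-0.0001  0.0004  0.041 ]
turn [-0.0085 -0.003   0.0032]
```

View pics/p6.png

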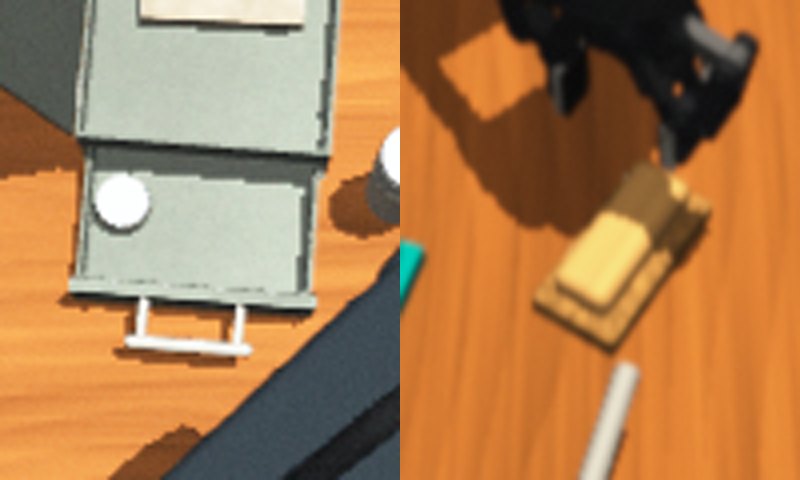

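The drawer is out, with the tin in its +y corner at left-crop (122,200). On the right the gripper stands centred over the block.

Emit:
apply_moves(
  plan=[
    [-0.0014, 0.0024, 0.04, 0, 0, 0.003, -0.3],
    [0, 0, 0.04, 0, 0, 0, -0.3],
    [0, 0, 0.0195, 0, 0, 0, -0.3],
    [0, 0, 0, 0, 0, 0, -0.3],
    [0, 0, 0, 0, 0, 0, 1],
    [0, 0, 0, 0, 0, 0, 1],
    [0, 0, 0, 0, 0, 0, 1],
    [0, 0, 0, 0, 0, 0, 1],
  ],
  force=35,
)

```text
t: 9.68
tcp_pos: [0.4221, -0.3613, 0.0248]
tool_rot: [0.882, 0.471, 0.0, 0.001]
force: [-1.8, 1.0, 6.9]
finger_gap: 0.389
gripper_force: 36.8
```

```bash
python3 -c "
from h import *
to()
"
```

```text
at [ 0.4221 -0.3613  0.0248] gap 33.1 F [-1.8  1.   6.9] g 36.8 t 9.68
psi 56.25 zaxis [ 0.002 -0.002 -1.   ]
```

Emit:
apply_moves(
  plan=[
    [0, 0, -0.02, 0, 0, 0, 1],
    [0, 0, -0.035, 0, 0, 0, 1],
    [0, 0, -0.04, 0, 0, 0, 1],
    [0, 0, -0.04, 0, 0, 0, 1],
    [0, 0, 0, 0, 0, -0.168, 1],
    [0, 0, 0, 0, 0, -0.168, 1],
    [0, 0, 0, 0, 0, -0.168, 1],
    [0, 0, 0, 0, 0, 0, 1],
  ],
)

```text
t: 10.68
tcp_pos: [0.4216, -0.3607, 0.1585]
tool_rot: [0.737, 0.676, -0.0, 0.001]
force: [-0.3, 0.1, -1.1]
finger_gap: 0.385
gripper_force: 35.9
```

```bash
python3 -c "
from h import *
c=chest(-.135,-.033);print(c)
to((*c,.16),(*c,.08),(*c,.036),psi=85.2)
o=('top',270+122.5/4-.5,140+200.5/4-.5)
w=least_squares(lambda xy:proj('top',[xy[0],xy[1],.04])[0]-o[1:],[.5,0]).x
d=w-CH;print('tin chest',d[0]*np.cos(CY)+d[1]*np.sin(CY),-d[0]*np.sin(CY)+d[1]*np.cos(CY))
"
```

```text
[ 0.52530726 -0.01035698]
at [ 0.4216 -0.3607  0.1585] gap 32.7 F [-0.3  0.1 -1.1] g 35.9 t 10.68
psi 85.0 zaxis [ 0.001 -0.001 -1.   ]
shift [ 0.358   0.0728 -0.0018]
shift [ 0.0001 -0.0001  0.08  ]
shift [ 0.    -0.     0.044]
turn [ 0.0011  0.0011 -0.0034]
tin chest -0.11568618905904549 0.0622275495332384
```

Emit:
apply_moves(
  plan=[
    [0.045, 0, 0, 0, 0, 0, 1],
    [0.045, 0, 0, 0, 0, 0, 1],
    [0.045, 0, 0, 0, 0, 0, 1],
    [0.045, 0, 0, 0, 0, 0, 1],
    [0.045, 0, 0, 0, 0, 0, 1],
    [0.045, 0, 0, 0, 0, 0, 1],
    [0.045, 0, 0, 0, 0, 0, 1],
    [0.043, 0, 0, 0, 0, -0.003, 1],
  ],
)

```text
t: 11.68
tcp_pos: [0.4523, -0.0024, 0.1583]
tool_rot: [0.737, 0.676, 0.0, 0.001]
force: [1.1, 1.0, -0.6]
finger_gap: 0.384
gripper_force: 35.9
```

Emit:
apply_moves(
  plan=[
    [0, 0.036, 0, 0, 0, 0, 1],
    [0, 0.037, 0, 0, 0, 0, 1],
    [0, 0, 0.03, 0, 0, 0, 1],
    [0, 0, 0.03, 0, 0, 0, 1],
    [0, 0, 0, 0, 0, 0, 1],
  ],
)

```text
t: 12.3
tcp_pos: [0.5231, -0.0095, 0.0963]
tool_rot: [0.736, 0.677, -0.001, -0.002]
force: [-0.2, 0.5, -0.9]
finger_gap: 0.382
gripper_force: 35.8
```

```bash
python3 -c "
from h import *
c=chest(-.135,-.033);print(c)
to((*c,.04),psi=85.2)
a=snapshot('top');b=snapshot('side')
o=np.zeros((480,800,3),np.uint8)
o[:,:400]=cv2.resize(a[140:260,270:370],None,fx=4,fy=4,interpolation=2);o[:,400:]=cv2.resize(b[170:290,290:390],None,fx=4,fy=4,interpolation=2)
cv2.imwrite('pics/p7.png',o[:,:,::-1])"
```

```text
[ 0.52530726 -0.01035698]
at [ 0.5231 -0.0095  0.0963] gap 32.5 F [-0.2  0.5 -0.9] g 35.8 t 12.3
psi 85.15 zaxis [-0.005  0.001 -1.   ]
shift [-0.0007  0.0025  0.0563]
turn [-0.0046 -0.0008 -0.0009]
```

View pics/p7.png

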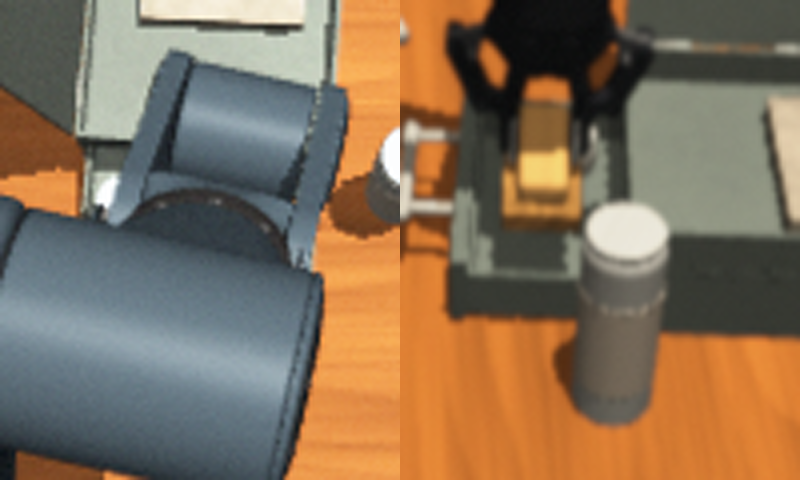

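The block is over the drawer, aligned; its near end is at right-crop (540,225), clear of the front plate and of the chest. Lowering in stages.

Emit:
apply_moves(
  plan=[
    [0, 0.002, 0.02, 0, 0, 0, 1],
    [0, 0, 0.015, 0, 0, 0, 1],
    [0, 0, 0, 0, 0, 0, 1],
  ],
)

```text
t: 12.78
tcp_pos: [0.5263, -0.0099, 0.0626]
tool_rot: [0.736, 0.677, -0.0, -0.0]
force: [0.6, -0.4, -2.7]
finger_gap: 0.387
gripper_force: 35.8
```

Emit:
apply_moves(
  plan=[
    [0, 0, 0.01, 0, 0, 0, 1],
    [0, 0, 0.01, 0, 0, 0, 1],
    [0, 0, 0.004, 0, 0, 0, 1],
    [0, 0, 0, 0, 0, 0, 1],
  ],
)

```text
t: 13.28
tcp_pos: [0.5264, -0.01, 0.0384]
tool_rot: [0.736, 0.677, -0.0, -0.0]
force: [0.2, 0.7, -1.2]
finger_gap: 0.382
gripper_force: 35.9
```

Emit:
apply_moves(
  plan=[
    [0, 0, 0.003, 0, 0, 0, 1],
    [0, 0, 0.001, 0, 0, 0, 1],
    [0, 0, 0, 0, 0, 0, 1],
  ],
)

```text
t: 13.65
tcp_pos: [0.5268, -0.01, 0.0349]
tool_rot: [0.736, 0.677, 0.0, 0.0]
force: [-1.1, 0.8, -2.3]
finger_gap: 0.388
gripper_force: 35.9
```

Emit:
apply_moves(
  plan=[
    [0, 0, 0, 0, 0, 0, -0.05],
    [0, 0, 0, 0, 0, 0, -0.05],
    [0, 0, 0, 0, 0, 0, -0.05],
    [0, 0, -0.03, 0, 0, 0, -0.05],
    [0, 0, -0.05, 0, 0, 0, -0.05],
    [0, 0, -0.05, 0, 0, 0, -0.05],
    [0, 0, -0.03, 0, 0, 0, 0.34],
  ],
)

```text
t: 14.52
tcp_pos: [0.5292, -0.0106, 0.1981]
tool_rot: [0.736, 0.677, 0.002, 0.003]
force: [0.8, 0.1, -0.3]
finger_gap: 0.34
gripper_force: 0.0
```

```bash
python3 -c "
from h import *
to((.4302,.026,.2),(.4302,.026,.032),psi=85.2)"
```

```text
at [ 0.5292 -0.0106  0.1981] gap 28.9 F [ 0.8  0.1 -0.3] g 0.0 t 14.53
psi 85.27 zaxis [ 0.008 -0.002 -1.   ]
shift [ 0.0283 -0.1017 -0.0027]
shift [ 0.0002 -0.0013  0.168 ]
turn [0.0076 0.001  0.0013]
```

Emit:
apply_moves(
  plan=[
    [0.011, -0.033, 0, 0, 0, 0, 0.34],
    [0.011, -0.033, 0, 0, 0, 0, 0.34],
    [0.011, -0.035, 0, 0, 0, 0, 0.34],
    [0, 0, 0, 0, 0, 0, 0.34],
  ],
)

```text
t: 15.02
tcp_pos: [0.4267, 0.0321, 0.1951]
tool_rot: [0.735, 0.678, -0.0, -0.0]
force: [1.0, -1.0, -0.0]
finger_gap: 0.333
gripper_force: 0.0
```

```bash
python3 -c "
from h import *
to((.4318,.0306,.032),psi=85.2)
a=snapshot('top');b=snapshot('side')
o=np.zeros((480,800,3),np.uint8)
o[:,:400]=cv2.resize(a[140:260,270:370],None,fx=4,fy=4,interpolation=2);o[:,400:]=cv2.resize(b[170:290,290:390],None,fx=4,fy=4,interpolation=2)
cv2.imwrite('pics/p8.png',o[:,:,::-1])"
```

```text
at [0.4267 0.0321 0.1951] gap 28.3 F [ 1. -1. -0.] g 0.0 t 15.03
psi 85.34 zaxis [-0.  0. -1.]
shift [-0.0012  0.0052  0.1631]
turn [-0.0002 -0.0002  0.0024]
```

View pics/p8.png

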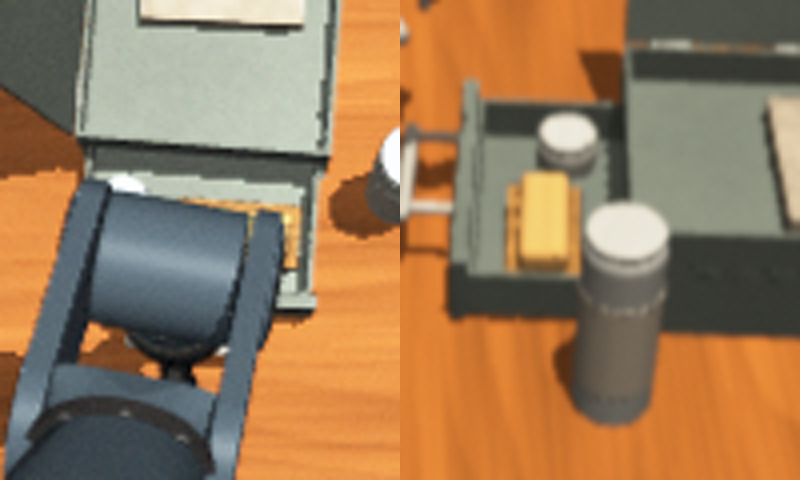

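The block lies flat in the drawer (right-crop (545,220)) beside the tin (567,140). Next, the handle.

Emit:
apply_moves(
  plan=[
    [-0.001, 0.005, 0.04, 0, 0, 0, 0.34],
    [0, 0, 0.04, 0, 0, 0, 0.34],
    [0, 0, 0.043, 0, 0, 0, 0.34],
    [0, 0, 0.04, 0, 0, 0, 0.34],
    [0, 0, 0, 0, 0, 0, 1],
    [0, 0, 0, 0, 0, 0, 1],
    [0, 0, 0, 0, 0, 0, 1],
    [0, 0, 0, 0, 0, 0, 1],
  ],
  force=60,
)

```text
t: 16.12
tcp_pos: [0.4334, 0.0295, 0.0299]
tool_rot: [0.736, 0.677, -0.001, -0.001]
force: [1.6, -2.7, -44.8]
finger_gap: 0.106
gripper_force: 57.7
```

Emit:
apply_moves(
  plan=[
    [0, 0.008, 0, 0, 0, 0, 1],
    [0, 0.014, 0, 0, 0, 0, 1],
    [0, 0.014, 0, 0, 0, 0, 1],
    [0, 0.014, 0, 0, 0, 0, 1],
    [0, 0.014, 0, 0, 0, 0, 1],
    [0, 0.014, 0, 0, 0, 0, 1],
    [0, 0.012, 0, 0, 0, 0, 1],
    [0, 0, 0, 0, 0, 0, 1],
  ],
)

```text
t: 17.12
tcp_pos: [0.5223, 0.022, 0.0298]
tool_rot: [0.736, 0.677, -0.001, -0.002]
force: [2.1, -2.1, -31.7]
finger_gap: 0.104
gripper_force: 59.1
```

Emit:
apply_moves(
  plan=[
    [0, 0.004, 0.002, 0, 0, 0, 1],
    [0, 0.004, 0, 0, 0, 0, 1],
    [0, 0.003, 0, 0, 0, 0, 1],
    [0, 0.003, 0, 0, 0, 0, 1],
    [0, 0.002, 0, 0, 0, 0, 1],
    [0, 0, 0, 0, 0, 0, 1],
  ],
)

```text
t: 17.88
tcp_pos: [0.5367, 0.0209, 0.0297]
tool_rot: [0.736, 0.677, -0.002, -0.002]
force: [-6.9, -5.8, -16.6]
finger_gap: 0.106
gripper_force: 61.2
```

Emit:
apply_moves(
  plan=[
    [0, 0.002, 0, 0, 0, 0, 1],
    [0, 0.002, 0, 0, 0, 0, 1],
    [0, 0, 0, 0, 0, 0, 1],
  ],
)

```text
t: 18.25
tcp_pos: [0.5364, 0.0209, 0.0298]
tool_rot: [0.735, 0.678, -0.005, -0.005]
force: [-15.5, -7.3, -9.4]
finger_gap: 0.104
gripper_force: 62.4
```

Emit:
apply_moves(
  plan=[
    [0, -0.003, 0, 0, 0, 0, 1],
    [0, 0, 0, 0, 0, 0, 0.4],
    [0, 0, 0, 0, 0, 0, 0.4],
    [0, 0, 0, 0, 0, 0, 0.4],
    [0, 0, -0.04, 0, 0, 0, 0.4],
    [0, 0, -0.05, 0, 0, 0, 0.4],
    [0, 0, -0.05, 0, 0, 0, 0.4],
    [0, 0, -0.04, 0, 0, 0, 0.4],
  ],
)

```text
t: 19.25
tcp_pos: [0.5435, 0.0214, 0.216]
tool_rot: [0.736, 0.677, 0.004, 0.004]
force: [1.0, 0.1, -0.4]
finger_gap: 0.3
gripper_force: 0.0
```

```bash
python3 -c "
from h import *
to((.40,.31,.21),psi=113.2)
p=[.3972,.3153,-.0036,1.9757]
print(world(p,(12,0,0)),world(p,(-80,0,14)))"
```

```text
at [0.5435 0.0214 0.216 ] gap 25.5 F [ 1.   0.1 -0.4] g 0.0 t 19.25
psi 85.28 zaxis [ 0.012 -0.001 -1.   ]
shift [ 0.2759 -0.1668  0.0041]
turn [ 0.0119  0.0025 -0.4872]
[[ 0.39247284  0.32632968 -0.0036    ]] [[0.42871442 0.24176877 0.0104    ]]
```

Emit:
apply_moves(
  plan=[
    [0.045, -0.026, 0, 0, 0, 0, -0.1],
    [0.045, -0.026, 0, 0, 0, 0, -0.1],
    [0, 0, 0, 0, 0, 0, -0.1],
  ],
)

```text
t: 19.62
tcp_pos: [0.496, 0.1183, 0.2134]
tool_rot: [0.734, 0.679, 0.003, 0.002]
force: [0.7, -0.1, -0.6]
finger_gap: 0.554
gripper_force: 0.0
```

```bash
python3 -c "
from h import *
to((.3925,.3263,.18),psi=113.2)
for n,(u0,u1,v0,v1) in (('top',(200,260,222,262)),('side',(262,298,148,186))):
    a=snapshot(n)
    h=cv2.cvtColor(a,cv2.COLOR_RGB2HSV)[v0:v1,u0:u1]
    m=((h[...,1]<70)&(h[...,2]>110)).astype(np.uint8)
    k,l,s,c=cv2.connectedComponentsWithStats(m);i=1+s[1:,4].argmax()
    pt=np.argwhere(l==i)[:,::-1]+[u0,v0]
    z=.015
    W=[]
    Rm=np.array(C[n]['R']);K=np.array(C[n]['camera_matrix']);cam=-Rm.T@C[n]['t']
    d=(np.linalg.inv(K)@np.c_[pt,np.ones(len(pt))].T).T@Rm
    W=(cam+d*((z-cam[2])/d[:,2:]))[:,:2]
    print(n,s[i],cv2.minAreaRect((W*1000).astype(np.float32)))
    # shaft part: within 100 mm of shaft end
    e=np.array([np.cos(1.9757),np.sin(1.9757)]);q=W@e;g=q-q.min()
    S=W[(g>8)&(g<100)];v=np.linalg.svd(S-S.mean(0))[2][0];print('end-to-end',np.ptp(q),'shaft mean',S.mean(0),'dir',np.degrees(np.arctan2(*v[::-1])),'head mid', (W[g>110]).mean(0),'endpt',W[g<6].mean(0))
"
```

```text
at [0.496  0.1183 0.2134] gap 47.1 F [ 0.7 -0.1 -0.6] g 0.0 t 19.62
psi 85.54 zaxis [ 0.007  0.002 -1.   ]
shift [ 0.1992 -0.1196  0.033 ]
turn [ 0.0077 -0.0007 -0.4829]
top [  6  11  34  22 254] ((387.40936279296875, 334.4861145019531), (38.37996292114258, 116.4754867553711), 23.018638610839844)
end-to-end 0.11652479440258805 shaft mean [nan nan] dir 0.0 head mid [nan nan] endpt [0.38533426 0.33849719]
side [  5   6  21  24 135] ((391.52423095703125, 318.2082824707031), (38.21824264526367, 143.7940216064453), 21.913867950439453)
end-to-end 0.14390335788919303 shaft mean [nan nan] dir 0.0 head mid [nan nan] endpt [0.38590408 0.33127378]<string>:18: RuntimeWarning: Mean of empty slice.
  ret = um.true_divide(
```

Emit:
apply_moves(
  plan=[
    [0.05, -0.03, 0, 0, 0, 0, -0.1],
    [0.05, -0.03, 0, 0, 0, 0, -0.1],
    [0.05, -0.03, 0, 0, 0, 0, -0.1],
    [0.0485, -0.031, 0, 0, 0, 0, -0.1],
    [0, 0, 0.02, 0, 0, -0.16, -0.1],
    [0, 0, 0.03, 0, 0, -0.16, -0.1],
    [0, 0, 0.04, 0, 0, -0.162, -0.1],
    [0, 0, 0, 0, 0, 0, -0.1],
  ],
)

```text
t: 20.72
tcp_pos: [0.3919, 0.3219, 0.1186]
tool_rot: [0.554, 0.832, -0.001, -0.001]
force: [0.0, 0.2, 0.4]
finger_gap: 0.547
gripper_force: 0.0
```

```bash
python3 -c "
from h import *
to((.391,.3257,.006),psi=113.1)
b=snapshot('side')
cv2.imwrite('pics/p9.png',cv2.resize(b[100:200,230:330],None,fx=4,fy=4,interpolation=2)[:,:,::-1])"
```

```text
at [0.3919 0.3219 0.1186] gap 46.5 F [0.  0.2 0.4] g 0.0 t 20.73
psi 112.69 zaxis [-0.003 -0.001 -1.   ]
shift [0.0039 0.001  0.1126]
turn [-0.003   0.0001 -0.0072]
```

View pics/p9.png

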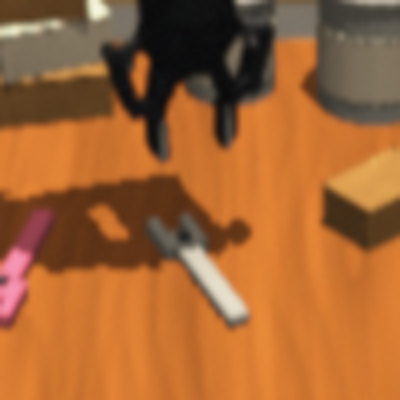

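The plain wrench (side crop (200,265), head in the arm's shadow) is unmoved and lies under the fingers. Descending.

Emit:
apply_moves(
  plan=[
    [0.001, 0.001, 0.03, -0.003, 0, -0.007, -0.1],
    [0, 0, 0.03, 0, 0, 0, -0.1],
    [0, 0, 0.03, 0, 0, 0, -0.1],
    [0, 0, 0.018, 0, 0, 0, -0.1],
    [0, 0, 0, 0, 0, 0, -0.1],
    [0, 0, 0, 0, 0, 0, 0.2],
  ],
)

```text
t: 21.52
tcp_pos: [0.3942, 0.3248, 0.0135]
tool_rot: [0.55, 0.835, 0.003, 0.002]
force: [-0.3, 0.4, 0.1]
finger_gap: 0.4
gripper_force: 0.0
```

Emit:
apply_moves(
  plan=[
    [0, 0, 0, 0, 0, 0, 1],
    [0, 0, 0, 0, 0, 0, 1],
    [0, 0, 0, 0, 0, 0, 1],
    [0, 0, 0, 0, 0, 0, 1],
  ],
  force=60,
)

```text
t: 22.02
tcp_pos: [0.3922, 0.3242, 0.0141]
tool_rot: [0.55, 0.835, 0.002, 0.001]
force: [-3.4, -1.0, 13.2]
finger_gap: -0.001
gripper_force: 6.5
```

Emit:
apply_moves(
  plan=[
    [0, 0, -0.02, 0, 0, 0, -0.1],
    [0, 0, 0, 0, 0, 0, -0.1],
    [0, 0, 0, 0, 0, 0, -0.1],
    [0, 0, 0, 0, 0, 0, -0.1],
    [0, 0, 0.02, 0, 0, 0, -0.1],
    [0, 0, 0.008, 0, 0, 0, -0.1],
    [0, 0, 0, 0, 0, 0, -0.1],
  ],
)

```text
t: 22.9
tcp_pos: [0.3918, 0.3238, 0.0029]
tool_rot: [0.55, 0.835, 0.0, 0.0]
force: [0.2, 0.3, 0.1]
finger_gap: 0.55
gripper_force: 0.0
```

```bash
python3 -c "
from h import *
to((.391,.3257,.003),psi=113.1)
b=snapshot('side')
cv2.imwrite('pics/p10.png',cv2.resize(b[120:200,240:320],None,fx=6,fy=6,interpolation=2)[:,:,::-1])"
```

```text
at [0.3918 0.3238 0.0029] gap 46.7 F [0.2 0.3 0.1] g 0.0 t 22.9
psi 113.29 zaxis [ 0.001  0.    -1.   ]
shift [ 0.0021  0.     -0.0001]
turn [0.0007 0.0001 0.0032]
```

View pics/p10.png

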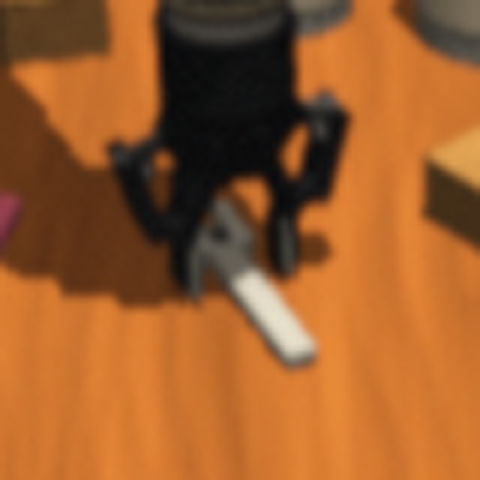

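The fingers straddle the wrench at the head/shaft junction (crop (239,279)); I'll shift 8 mm towards the shaft, then close.

Emit:
apply_moves(
  plan=[
    [-0.008, 0, 0, 0, 0, 0, -0.1],
    [0, 0, 0, 0, 0, 0, -0.1],
    [0, 0, 0, 0, 0, 0, 1],
    [0, 0, 0, 0, 0, 0, 1],
    [0, 0, 0, 0, 0, 0, 1],
    [0, 0, 0, 0, 0, 0, 1],
  ],
  force=80,
)

```text
t: 23.7
tcp_pos: [0.3965, 0.3172, 0.0046]
tool_rot: [0.55, 0.835, 0.002, 0.001]
force: [1.2, -0.2, 5.9]
finger_gap: 0.204
gripper_force: 78.8
```

Emit:
apply_moves(
  plan=[
    [0, 0, -0.02, 0, 0, 0, 1],
    [0, 0, -0.04, 0, 0, 0, 1],
    [0, 0, -0.045, 0, 0, 0, 1],
    [0, 0, -0.045, 0, 0, 0, 1],
    [0, 0, 0, 0, 0, 0.163, 1],
    [0, 0, 0, 0, 0, 0.163, 1],
    [0, 0, 0, 0, 0, 0.163, 1],
    [0, 0, 0, 0, 0, 0, 1],
  ],
)

```text
t: 24.7
tcp_pos: [0.3942, 0.3163, 0.1533]
tool_rot: [0.735, 0.678, 0.0, 0.0]
force: [-0.5, -1.3, -3.4]
finger_gap: 0.202
gripper_force: 79.0
```

```bash
python3 -c "
from h import *
c=chest(-.028,.002);print(c)
a=chest(-.235,.002);to((*a,.155),(*c,.155),(*c,.072),psi=85.2)"
```

```text
[0.63486653 0.01554218]
at [0.3942 0.3163 0.1533] gap 17.2 F [-0.5 -1.3 -3.4] g 79.0 t 24.7
psi 85.39 zaxis [ 0.001  0.    -1.   ]
shift [-0.2797  0.057  -0.0018]
shift [-7.00e-04  2.07e-01  2.00e-04]
shift [-0.     -0.0001  0.083 ]
turn [ 0.0009 -0.0004  0.0034]
```

Emit:
apply_moves(
  plan=[
    [-0.046, 0.009, 0, 0, 0, 0, 1],
    [-0.047, 0.009, 0, 0, 0, 0, 1],
    [-0.047, 0.009, 0, 0, 0, 0, 1],
    [-0.047, 0.01, 0, 0, 0, 0, 1],
    [-0.047, 0.01, 0, 0, 0, 0, 1],
    [-0.046, 0.01, 0, 0, 0, 0, 1],
    [0, 0, 0, 0, 0, 0.003, 1],
  ],
)

```text
t: 25.58
tcp_pos: [0.4301, 0.03, 0.1535]
tool_rot: [0.738, 0.675, 0.002, 0.001]
force: [-0.7, 1.3, -2.8]
finger_gap: 0.202
gripper_force: 79.0
```

Emit:
apply_moves(
  plan=[
    [0, 0.03, 0, 0, 0, 0, 1],
    [0, 0.045, 0, 0, 0, 0, 1],
    [0, 0.045, 0, 0, 0, 0, 1],
    [0, 0.045, 0, 0, 0, 0, 1],
    [0, 0.042, 0, 0, 0, 0, 1],
    [0, 0, 0, 0, 0, 0, 1],
    [0, 0, 0, 0, 0, 0, 1],
  ],
)

```text
t: 26.45
tcp_pos: [0.6331, 0.0165, 0.1529]
tool_rot: [0.736, 0.677, 0.0, -0.001]
force: [-1.1, 0.9, -2.7]
finger_gap: 0.202
gripper_force: 79.2
```

```bash
python3 -c "
from h import *
c=chest(-.028,.002);to((*c,.072),psi=85.2)
b=snapshot('side');a=snapshot('top')
o=np.zeros((480,800,3),np.uint8)
o[:,:400]=cv2.resize(a[100:220,260:360],None,fx=4,fy=4,interpolation=2);o[:,400:]=cv2.resize(b[140:260,320:420],None,fx=4,fy=4,interpolation=2)
cv2.imwrite('pics/p11.png',o[:,:,::-1])
# wrench white pixels in the side view
"
```

```text
at [0.6331 0.0165 0.1529] gap 17.2 F [-1.1  0.9 -2.7] g 79.2 t 26.45
psi 85.23 zaxis [-0.002  0.002 -1.   ]
shift [-0.001   0.002   0.0809]
turn [-0.0018 -0.0019  0.0005]
```

Emit:
apply_moves(
  plan=[
    [-0.001, 0.002, 0.03, 0, 0, 0, 1],
    [0, 0, 0.03, 0, 0, 0, 1],
    [0, 0, 0.01, 0, 0, 0, 1],
    [0, 0, 0, 0, 0, 0, 1],
  ],
)

```text
t: 27.05
tcp_pos: [0.6364, 0.0143, 0.0838]
tool_rot: [0.737, 0.676, 0.001, -0.0]
force: [-0.5, 0.2, -2.0]
finger_gap: 0.201
gripper_force: 79.1
```

Emit:
apply_moves(
  plan=[
    [0, 0, 0.008, 0, 0, 0, 1],
    [0, 0, 0.004, 0, 0, 0, 1],
    [0, 0, 0, 0, 0, 0, 1],
  ],
)

```text
t: 27.42
tcp_pos: [0.6372, 0.0141, 0.0722]
tool_rot: [0.737, 0.676, 0.001, 0.0]
force: [0.5, 0.0, -4.3]
finger_gap: 0.207
gripper_force: 79.2
```

Emit:
apply_moves(
  plan=[
    [0, 0, 0.002, 0, 0, 0, 1],
    [0, 0, 0.002, 0, 0, 0, 1],
    [0, 0, 0, 0, 0, 0, 1],
  ],
)

```text
t: 27.8
tcp_pos: [0.6375, 0.0141, 0.0686]
tool_rot: [0.737, 0.676, 0.002, 0.001]
force: [-1.0, -0.5, 0.1]
finger_gap: 0.203
gripper_force: 79.6
```

Emit:
apply_moves(
  plan=[
    [0, 0, 0, 0, 0, 0, 0.15],
    [0, 0, 0, 0, 0, 0, 0.15],
    [0, 0, 0, 0, 0, 0, 0.15],
    [0, 0, -0.02, 0, 0, 0, 0.15],
    [0, 0, -0.04, 0, 0, 0, 0.15],
    [0, 0, -0.04, 0, 0, 0, 0.15],
    [0, 0, -0.04, 0, 0, 0, 0.15],
  ],
)

```text
t: 28.68
tcp_pos: [0.6371, 0.014, 0.211]
tool_rot: [0.737, 0.676, 0.002, 0.001]
force: [-0.3, -0.9, -0.5]
finger_gap: 0.426
gripper_force: 0.0
```

Emit:
apply_moves(
  plan=[
    [0, 0, -0.04, 0, 0, 0, 1],
    [0, 0, -0.045, 0, 0, 0, 1],
    [0, 0, -0.045, 0, 0, 0, 1],
    [0.035, 0.007, 0, 0, 0, 0, 1],
    [0.045, 0.008, 0, 0, 0, 0, 1],
    [0.045, 0.008, 0, 0, 0, 0, 1],
    [0.045, 0.004, 0, 0, 0, 0, 1],
    [0.045, 0, 0, 0, 0, 0, 1],
  ],
  force=60,
)

```text
t: 29.68
tcp_pos: [0.6819, 0.227, 0.3402]
tool_rot: [0.737, 0.676, 0.002, 0.001]
force: [0.5, 0.3, 0.9]
finger_gap: 0.001
gripper_force: 0.0
```

```bash
python3 -c "
from h import *
c=chest(0,.217);to((*c,.245),psi=85.2)
b=snapshot('side');a=snapshot('top')
o=np.zeros((480,800,3),np.uint8)
o[:,:400]=cv2.resize(a[100:220,260:360],None,fx=4,fy=4,interpolation=2);o[:,400:]=cv2.resize(b[140:260,320:420],None,fx=4,fy=4,interpolation=2)
cv2.imwrite('pics/p12.png',o[:,:,::-1])
"
```

```text
at [0.6819 0.227  0.3402] gap 0.1 F [0.5 0.3 0.9] g 0.0 t 29.68
psi 85.09 zaxis [ 0.004  0.001 -1.   ]
shift [ 0.0001 -0.0015  0.0951]
turn [ 0.0044 -0.0018 -0.002 ]
```

View pics/p12.png

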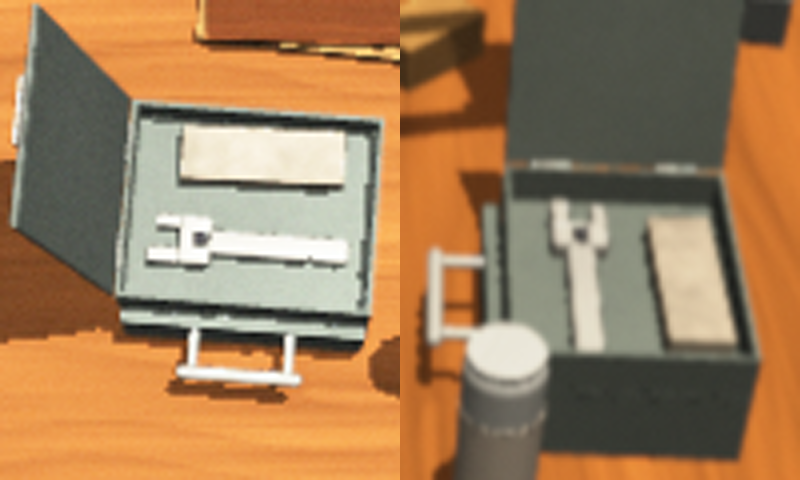

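The wrench lies flat in the front half (left crop (250,240)), the stone (265,155) is unmoved, and the drawer is home. Now the lid.

Emit:
apply_moves(
  plan=[
    [0, 0, 0.045, 0, 0, 0, 1],
    [0, 0, 0.05, 0, 0, 0, 1],
    [-0.02, 0, 0, 0, 0, 0, 1],
    [-0.018, 0, 0, 0, 0, 0, 1],
    [-0.012, 0, 0, 0, 0, 0, 1],
    [-0.012, 0, 0, 0, 0, 0, 1],
    [0, 0, 0, 0, 0, 0, 1],
  ],
)

```text
t: 30.65
tcp_pos: [0.6772, 0.1625, 0.2446]
tool_rot: [0.737, 0.676, 0.002, 0.001]
force: [-0.4, 0.3, 0.2]
finger_gap: -0.002
gripper_force: 0.0
```

Emit:
apply_moves(
  plan=[
    [-0.013, 0, 0, 0, 0, 0, 1],
    [-0.013, 0, 0, 0, 0, 0, 1],
    [-0.014, 0, 0, 0, 0, 0, 1],
    [-0.013, 0, 0.001, 0, 0, 0, 1],
    [-0.013, 0, 0.001, 0, 0, 0, 1],
    [-0.013, 0, 0.0015, 0, 0, 0, 1],
    [0, 0, 0, 0, 0, 0, 1],
  ],
)

```text
t: 31.52
tcp_pos: [0.6695, 0.0834, 0.2392]
tool_rot: [0.737, 0.676, 0.0, 0.0]
force: [0.4, -0.1, 0.5]
finger_gap: 0.001
gripper_force: 0.0
```

```bash
python3 -c "
from h import *
L=[(*chest(0,y/1e3),z/1e3) for y,z in((41.2,227.4),(9.2,204.8),(-15.9,174.7),(-32.4,139.1),(-38,113.6),(-39,99))]
to(*L)
"
```

```text
at [0.6695 0.0834 0.2392] gap 0.1 F [ 0.4 -0.1  0.5] g 0.0 t 31.52
psi 85.02 zaxis [ 0.001 -0.001 -1.   ]
shift [-0.0313 -0.0008  0.0118]
shift [-0.032   0.0001  0.0226]
shift [-0.0251  0.      0.0301]
shift [-0.0165  0.      0.0356]
shift [-0.0056 -0.      0.0255]
shift [-0.001  -0.      0.0146]
```

Emit:
apply_moves(
  plan=[
    [-0.011, 0, 0.004, 0, 0, 0, 1],
    [-0.01, 0, 0.004, 0, 0, 0, 1],
    [-0.01, 0, 0.004, 0, 0, 0, 1],
  ],
)

```text
t: 31.9
tcp_pos: [0.6674, 0.054, 0.2275]
tool_rot: [0.737, 0.676, 0.002, 0.0]
force: [0.5, 1.9, 0.5]
finger_gap: 0.001
gripper_force: 1.0
```

```bash
python3 - <<'E'
from h import *
# lid angle: compare the edge of the lid as a dark polygon with the side picture
for n in("side","top"):
    a=snapshot(n).astype(int);p=cv2.imread(f"pics/{n}0.png")[:,:,::-1].astype(int)
    best=[]
    for th in range(0,121,5):
        t=np.radians(th)
        def P(x,r):return [*chest(x,.1-r*np.cos(t)+.003*np.sin(t)),.0945+r*np.sin(t)+.003*np.cos(t)]
        q=np.array([P(x,r) for x in np.linspace(-.07,.07,15) for r in np.linspace(.03,.19,17)])
        uv=proj(n,q).round().astype(int);c=a[uv[:,1],uv[:,0]]
        # lid colour is grey-green: low saturation
        best.append((th,round(float(np.mean((np.ptp(c,axis=1)<25)&(c.mean(1)<115))),2)))
    print(n,best)
E
```

```text
side [(0, 0.41), (5, 0.41), (10, 0.53), (15, 0.58), (20, 0.72), (25, 0.86), (30, 0.85), (35, 0.5), (40, 0.89), (45, 0.93), (50, 0.96), (55, 0.98), (60, 1.0), (65, 0.93), (70, 0.87), (75, 0.87), (80, 0.84), (85, 0.85), (90, 0.85), (95, 0.82), (100, 0.82), (105, 0.8), (110, 0.8), (115, 0.8), (120, 0.79)]
top [(0, 0.35), (5, 0.31), (10, 0.29), (15, 0.33), (20, 0.32), (25, 0.31), (30, 0.38), (35, 0.35), (40, 0.38), (45, 0.45), (50, 0.45), (55, 0.51), (60, 0.58), (65, 0.58), (70, 0.58), (75, 0.56), (80, 0.52), (85, 0.28), (90, 0.24), (95, 0.42), (100, 0.42), (105, 0.35), (110, 0.28), (115, 0.28), (120, 0.23)]
```

The lid is following the finger, at about 60°. Continuing the arc.

Emit:
apply_moves(
  plan=[
    [-0.0105, 0, 0.0075, 0, 0, 0, 1],
    [-0.0105, 0, 0.0075, 0, 0, 0, 1],
    [-0.011, 0, 0.0075, 0, 0, 0, 1],
    [-0.0085, 0, 0.01, 0, 0, 0, 1],
    [-0.0085, 0, 0.01, 0, 0, 0, 1],
    [-0.008, 0, 0.01, 0, 0, 0, 1],
  ],
)

```text
t: 32.75
tcp_pos: [0.6626, -0.0027, 0.1742]
tool_rot: [0.737, 0.676, 0.001, 0.0]
force: [0.0, 1.7, 0.9]
finger_gap: 0.005
gripper_force: 0.7
```

Emit:
apply_moves(
  plan=[
    [-0.006, 0, 0.012, 0, 0, 0, 1],
    [-0.0055, 0, 0.012, 0, 0, 0, 1],
    [-0.005, 0, 0.012, 0, 0, 0, 1],
    [-0.003, 0, 0.013, 0, 0, 0, 1],
    [-0.0025, 0, 0.012, 0, 0, 0, 1],
  ],
)

```text
t: 33.38
tcp_pos: [0.6608, -0.0242, 0.1131]
tool_rot: [0.737, 0.676, 0.001, 0.0]
force: [0.4, 0.8, 0.8]
finger_gap: -0.005
gripper_force: 0.5
```

Emit:
apply_moves(
  plan=[
    [-0.001, 0, 0.008, 0, 0, 0, 1],
    [0, 0, 0.005, 0, 0, 0, 1],
    [0, 0, 0.002, 0, 0, 0, 1],
    [0, 0, 0, 0, 0, 0, 1],
  ],
)

```text
t: 33.88
tcp_pos: [0.6606, -0.0251, 0.1005]
tool_rot: [0.737, 0.676, 0.001, 0.001]
force: [-3.4, 0.1, 7.6]
finger_gap: 0.0
gripper_force: 3.6
```

Emit:
apply_moves(
  plan=[
    [0, 0, 0.003, 0, 0, 0, 1],
    [0, 0, 0.003, 0, 0, 0, 1],
    [0, 0, 0, 0, 0, 0, 1],
  ],
)

```text
t: 34.25
tcp_pos: [0.6608, -0.0251, 0.1003]
tool_rot: [0.736, 0.677, 0.001, 0.001]
force: [-12.2, -0.0, 32.6]
finger_gap: -0.003
gripper_force: 16.5
```

Emit:
apply_moves(
  plan=[
    [0, 0, -0.03, 0, 0, 0, 1],
    [0, 0, -0.05, 0, 0, 0, 1],
    [0, 0, -0.05, 0, 0, 0, 1],
    [0, -0.04, -0.02, 0, 0, 0, 1],
    [0, -0.05, 0, 0, 0, 0, 1],
    [0, -0.05, 0, 0, 0, 0, 1],
    [0, -0.05, 0, 0, 0, 0, 1],
    [0, 0, 0, 0, 0, 0, 1],
  ],
)

```text
t: 35.25
tcp_pos: [0.4663, -0.0075, 0.2423]
tool_rot: [0.737, 0.676, 0.0, -0.002]
force: [1.4, -0.2, 0.5]
finger_gap: 0.002
gripper_force: 0.0
```

```bash
python3 - <<'E'
from h import *
to()
a=snapshot("side");b=cv2.imread("pics/side0.png")[:,:,::-1]
# lid: fit angle from low-saturation grey on lid plane, and scene changes elsewhere
for n in("side","top"):
    a=snapshot(n).astype(int);out=[]
    for th in (0,1,2,3,4,6,8,12):
        t=np.radians(th)
        P=lambda x,r:[*chest(x,.1-r*np.cos(t)+.006*np.sin(t)),.0945+r*np.sin(t)+.006*np.cos(t)]
        s=0
        for r in np.linspace(.1,.195,20):   # contrast across the x = +80 mm edge
            u,v=proj(n,[P(.076,r),P(.086,r)]).round().astype(int)
            s+=np.abs(a[u[1],u[0]]-a[v[1],v[0]]).sum()
        for x in np.linspace(-.075,-.03,12):
            u,v=proj(n,[P(x,.196),P(x,.206)]).round().astype(int)
            s+=np.abs(a[u[1],u[0]]-a[v[1],v[0]]).sum()
        out.append((th,int(s)))
    print(n,out)
# unmoved neighbours: mean picture change in small windows
p=cv2.imread("pics/side0.png")[:,:,::-1].astype(int);a=snapshot("side").astype(int)
for k,(u,v) in dict(can=(345,230),carton=(326,150),brush=(370,335),disc=(425,296),turq=(215,360),pink=(232,166),glue=(407,115)).items():
    print(k,np.abs(a-p)[v-15:v+15,u-15:u+15].mean().round(1),end=" ")
E
```

```text
at [ 0.4663 -0.0075  0.2423] gap 0.1 F [ 1.4 -0.2  0.5] g 0.0 t 35.25
psi 85.12 zaxis [-0.002  0.003 -1.   ]
side [(0, 4504), (1, 4533), (2, 4068), (3, 3551), (4, 3354), (6, 2139), (8, 1183), (12, 521)]
top [(0, 5401), (1, 5443), (2, 5460), (3, 5454), (4, 5215), (6, 4115), (8, 3331), (12, 2349)]
can 16.8 carton 31.6 brush 0.9 disc 0.8 turq 0.7 pink 15.0 glue 15.7
```

```bash
python3 - <<'E'
from h import *
p=cv2.imread("pics/top0.png")[:,:,::-1].astype(int);a=snapshot("top").astype(int)
for k,(u,v) in dict(can=(372,182),carton=(203,190),pink=(225,290),glue=(221,140)).items():
    w=np.s_[v-14:v+14,u-14:u+14];g=[cv2.cvtColor(i[w].astype(np.float32)/255,cv2.COLOR_RGB2GRAY) for i in(p,a)]
    print(k,np.abs(a-p)[w].mean().round(1),np.round(cv2.phaseCorrelate(*g),2).tolist() if 0 else cv2.phaseCorrelate(*g))
print(sign_off())
E
```

```text
can 11.2 ((0.4165719424971943, -0.11441739896187997), 0.8189157925711738)
carton 5.9 ((0.06969372114101446, -0.04346605913470114), 1.0049088546964857)
pink 91.3 ((-1.8233281082001547, 1.1427053891513523), 0.19101898670196532)
glue 5.8 ((0.05128369099879038, 0.08283213999848904), 0.9783586128552755)
the job is handed in; nothing more can be done
None
```

I handed the job in at about 35 s: the sanding block lies flat, cork down, beside the tin in the closed drawer, and the wrench lies flat beside the oilstone under the shut lid. The other bench items I could compare looked unmoved, but the arm blocked the pink wrench from my final check.

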